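# Load a test carrier under the stage's spring clip

### The job

Load the flat test-cassette carrier into the stage: with one fingertip hold the long pedal of the spring clip fully down so that its jaw lifts, and meanwhile push the carrier's upright tab with the other fingertip until the carrier has slid under the jaw and is fully home against the end stop. Keep the pedal down until it is home, then let it up so that the jaw clamps the carrier, and move the hand clear. Only press and push: do not pinch, lift or tip the carrier, and leave the things around alone.

Things in the scene. Friction and masses are not known exactly. Their poses are not given: they have to be found in the camera images.
- stage: Fixed grey stage, own x from -92 to +58 mm, y from -25 to +72. Origin on the worktop; own x is the way the carrier is pushed in, z up. The channel runs along x on y=0: floor 8 mm above the worktop, between dark guide rails 37 mm apart, rail tops 13 mm above the worktop. The clip's jaw crosses it at x +6 to +26 and blocks it until the pedal is pressed.
- stage_stop (a point): Foot of the end stop's face, on the channel's centre line and floor (stage x=+50, y=0). The stop is a dark bar 12 mm high across the channel.
- clip_shaft (a point): Point on the axis of the clip's steel shaft (8 mm diameter, along stage x, at y=+31, 18 mm above the worktop), between channel and pedal. Its bearing blocks at stage x=-86 and +38 are 24 mm high.
- clip (a joint): Angle of the spring clip: 0 at rest (jaw 1 mm over the channel floor, the carrier cannot pass); grows as the pedal is pressed, to a hard stop at 0.38 (jaw 12 mm over the floor). About 0.15 with the jaw resting on the carrier's plate. It springs back when the pedal is let go: about 3 N at the pedal's middle to begin, 6 N at the stop.
- clip_pedal (a point): Middle of the top face of the pedal, a dark grooved plate 96 mm long (stage x -108 to -12) and 26 mm wide (y 44 to 70), moving with it: 28 mm above the worktop at rest, about 18 at the stop. Press anywhere along it; a fingertip can slide along it. Two tips of one hand at equal height, 40 to 75 mm apart, straddling the shaft, can press it and push the tab together, over the guide rail.
- clip_jaw (a point): Underside of the tip of the clip's jaw, over the middle of the channel at stage x=+16; it rises as the pedal is pressed.
- holder: The loose white cassette carrier, about 60 g: a plate 66 mm long (own x), 34 wide, 5 thick with a flat grey test cassette fixed on it (top 6 mm), lying in the channel before the jaw, its x along the stage's x. Origin at the centre of its underside; at home this is at stage x=+17. An upright tab stands at its rear end.
- holder_tab (a point): Middle of the rear face of the carrier's upright tab, own x=-33 mm, where to push. The tab is 28 mm wide (y), 5 mm thick (x) and its top is 22 mm above the carrier's underside, 30 mm above the worktop.
- oil_drop: Small brown dropper bottle, 34 mm diameter, 78 mm tall, beyond the end stop; bystander. Origin at the centre of its underside.
- stain_a: Blue reagent bottle with a white cap, 60 mm diameter, 145 mm tall, beyond the end stop; bystander. Origin at the centre of its underside.
- white_puck: Rounded white puck 34x55x16 mm behind the open end of the stage; bystander. Origin at the centre of its underside.
- slide_box: Flat green slide box 86x165x34 mm standing at the back; bystander. Origin at the centre of its underside.
Things that resemble listed ones, but are neither listed nor needed, are in the scene too. Leave any green or purple look-alike of the holder alone.

How it is judged (in metres and radians):
On the way, in this order (a step that is already met when the one before it is completed fails the run):
1. the clip's pedal is held down (clip above 0.20) while the carrier is still in front of the jaw (value of joint clip above 0.2 rad and x of holder in the frame of stage below -0.022 m), for 0.2 s.
2. the carrier is home at the end stop (within 4 mm) with the pedal still held down (value of joint clip above 0.2 rad and x of holder in the frame of stage above 0.013 m), for 0.2 s.
At the end, for the whole second after the job is handed in: The carrier lies flat in the channel within 4 mm of the end stop, at rest, and the clip has been let up so that its jaw rests on the carrier (clip between 0.11 and 0.18) (x of holder in the frame of stage above 0.013 m and value of joint clip between 0.11 and 0.18 rad and z of holder in the frame of stage between 0.005 and 0.011 m and angle between holder's own z axis and vertical below 0.06 rad and linear speed of holder below 0.01 m/s); the robot touches nothing.
It fails at once if the carrier is lifted more than 6 mm off the channel floor (z of holder in the frame of stage above 0.014 m).
It fails at once if the carrier is tipped by more than 0.2 rad (angle between holder's own z axis and vertical above 0.2 rad).
It fails at once if the pedal is let up (clip below 0.16) while the carrier is only part of the way under the jaw (x of holder in the frame of stage between -0.018 and 0.009 m and value of joint clip below 0.16 rad).
It fails at once if a bystander (bottles, puck, slide box) is moved more than 20 mm (distance of any of oil_drop, stain_a, white_puck, slide_box from where it was at the start of the episode above 0.02 m).
It also fails if it takes over 32 s, if anything falls off the work surface, if the arm or the gripper's body presses on something with over 40 N, if the wrist force passes 120 N, or if a joint passes its speed limit or range.

### The arm

A 6-joint arm with a two-finger parallel gripper is mounted at the origin on a cart in front of the work surface, level with it; the furniture and walls round the work are solid. World frame = base frame: x ahead of the robot, y to its left, z up, the work surface at z = 0. Lengths are in mm, angles in rad, forces in N, time in s.
With the tool pointing down it reaches from about 400 to 825 mm from the base axis. Payload 7 kg.
Tool frame: the origin (TCP) lies at the very end of the fingers, on their centre line; the grasp point (between the pads) lies 19 mm behind it; z points along the fingers, y is the line along which they close (so a half turn about z gives the same grasp; the last joint's range is limited). The gripper opens to 88 mm and grips with 3 to 60 N. Pads are 19 mm wide; open, the fingers measure 130 mm over their backs; the gripper's body (78 mm by 193 mm) begins 47 mm behind the grasp point.
Start: joints at [-0.836, 0.359, 0.012, 0, -1.224, -0.288], TCP at [291.627, -608.727, 226.561] pointing down, gripper open.
Joint ranges: [-3.07, 3.07], [-1.43, 2.12], [-1.02, 1.25], [-3.03, 1.67], [-3.05, -0], [-3.03, 3.03]. Speed limits (rad/s): [2.39, 2.39, 3.01, 3.14, 3.14, 3.14].

### API

Orientations are given as a unit quaternion [x, y, z, w].
In Python, from plant import bot gives the robot as it stands. Calls block until the motion is done:
- bot.move_ptp(position, orientation): joint-space move of the TCP to a pose.
- bot.line_to(position, velocity=150, ori=None): straight line of the TCP; ori=None keeps the orientation; velocity is the mean speed in mm/s.
- bot.move_joints(angles): joint-space move.
- bot.move_gripper(opening, force=None): finger opening in mm; force is the grip in N (None keeps the last); returns when the fingers have stopped.
- bot.pause(seconds).
- bot.solve_ik(position, orientation): joint angles nearest the present ones, or None.
- bot.read_state(): the state.
- bot.camera(name): name is "scene" or "top" or "wrist"; returns the picture (384x512x3 uint8, red, green, blue); there is no depth.
- bot.get_calibration(name): a dict with "fx", "fy", "cx", "cy" (pixels), "view" (4x4, takes a point from world to camera coordinates); the wrist camera has in their place "T_tool_cam" (4x4, takes a point from camera to tool coordinates, whose origin is the TCP and whose axes are the flange's). Camera axes: x right, y up, looking along -z (the intrinsics and any distortion apply to the point x, -y, -z); pixel columns grow to the right and rows downward; lengths in mm; the calibration is good to about 2 mm. A picture is of the moment at which its call begins: read the wrist's pose just before it. get_calibration takes no time and is no camera call.
A pose or a line that the arm cannot do raises bot.Unreachable and nothing moves.
- bot.close_job(): hands the job in; it is judged then, once.
The state is a dict: "t": time; "joint_pos": joint angles; "qvel": joint speeds; "tau": joint torques, N m; "tcp_pos": TCP position; "eef_rot": TCP orientation; "contact_force": force on the tool from outside, world axes, zero at the start; "moment": the same for the moment, N m; "width": finger opening in mm; "finger_force": force on a finger pad.
Only numpy, scipy, OpenCV 4.12 (cv2) and the standard library are available. Lean on these libraries where they do the work, as an engineer would, in place of code of your own. Each camera call takes 0.05 s, during which the arm holds its last target. There are 200 camera calls.

## Working session

There is one attempt and no reset: what is moved stays moved. The work goes in short steps, each a Python script; the robot and the scene stay as the last script left them, time stands still between calls to the robot, and variables do not carry over. Pictures are saved under pics/ and viewed, at most 10 in all, crops included, and the job is handed in when it is done.

```bash
mkdir -p pics; python3 - <<'E'
from plant import bot
import cv2,numpy as np
for n in("scene","top"):
    im=bot.camera(n); cv2.imwrite(f"pics/{n}0.png",cv2.resize(im[:,:,::-1],(800,600),interpolation=cv2.INTER_CUBIC))
    print(n,{k:np.round(v,4).tolist() for k,v in bot.get_calibration(n).items()})
print({k:np.round(v,4).tolist() for k,v in bot.get_calibration("wrist").items()})
print(bot.read_state())
E
```

```text
scene {'fx': 401.1514, 'fy': 401.1514, 'cx': 257.9592, 'cy': 190.1006, 'view': [[-0.8209, -0.5709, -0.0106, 376.2857], [0.2912, -0.4346, 0.8522, -282.9715], [-0.4912, 0.6965, 0.5231, -527.9531], [0.0, 0.0, 0.0, 1.0]]}
top {'fx': 378.3763, 'fy': 378.3763, 'cx': 254.7737, 'cy': 190.9536, 'view': [[-0.0256, -0.9995, -0.0166, -120.2775], [0.9969, -0.0267, 0.0736, -595.6131], [-0.074, -0.0146, 0.9971, -847.2882], [0.0, 0.0, 0.0, 1.0]]}
{'fx': 291.1951, 'fy': 291.1951, 'cx': 260.2605, 'cy': 192.7643, 'T_tool_cam': [[0.0004, 0.9642, 0.2651, 71.8327], [1.0, -0.0001, -0.0011, -0.3904], [-0.001, 0.2651, -0.9642, -159.5635], [0.0, 0.0, 0.0, 1.0]]}
{'t': 0.1, 'joint_pos': array([-8.35889644e-01,  3.59327498e-01,  1.11338735e-02, -2.87830582e-04,
       -1.22411261e+00, -2.88100597e-01]), 'qvel': array([-0.00045642,  0.00061396,  0.00239349,  0.00050061,  0.00046624,
        0.00078853]), 'tau': array([-1.03068956e-03, -5.84162271e+01,  2.93751866e+01,  7.01559573e+00,
        1.01776875e-02, -6.05067135e-05]), 'tcp_pos': array([ 291.43120711, -608.34842036,  225.70497535]), 'eef_rot': array([-2.21501524e-01,  9.75159724e-01,  7.24564179e-04, -2.51545588e-04]), 'contact_force': array([ 0.3641229 , -1.04985114, -0.06596788]), 'moment': array([-0.0391217 ,  0.02920097, -0.01073014]), 'finger_force': 0.0, 'width': 87.69706430370964}
```

View pics/scene0.png

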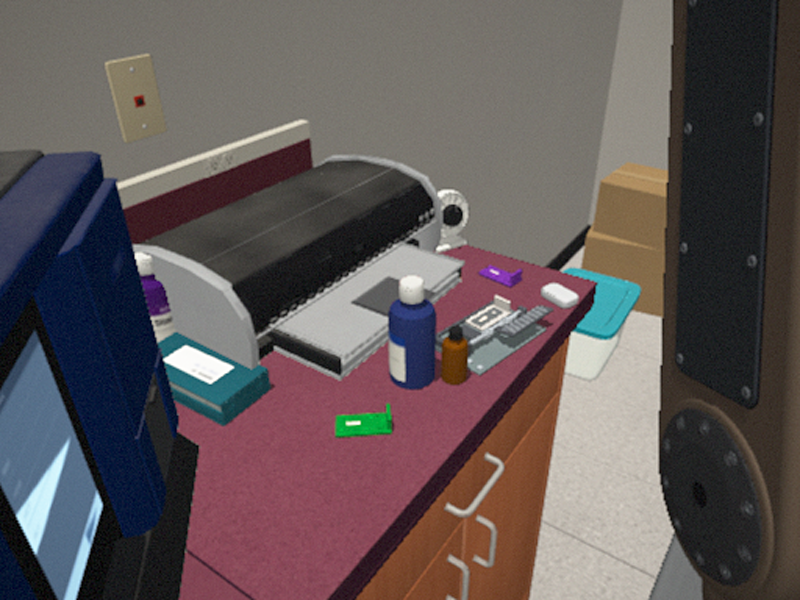

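View pics/top0.png

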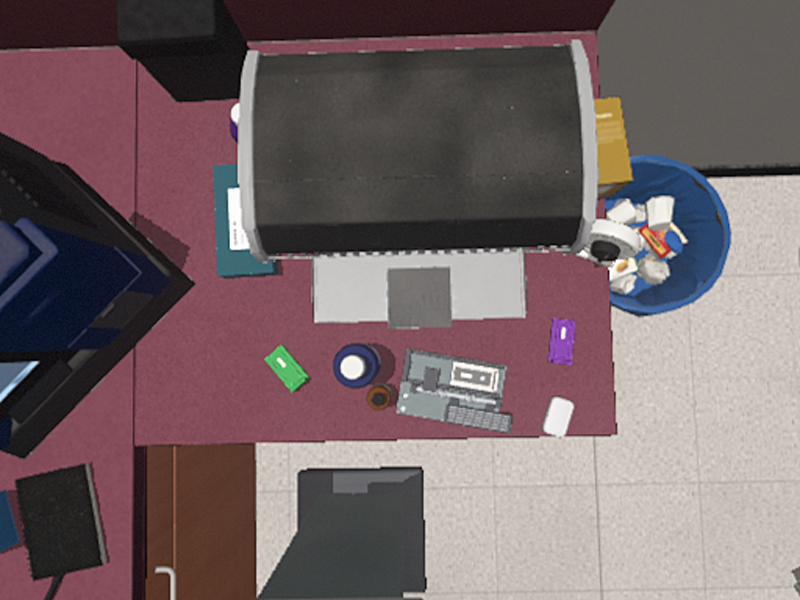

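The overview shows the stage at about (400-510, 350-430) in the top view, with the pedal toward the robot. The white carrier is at (473,376), the bottles are at (355,366) and (378,397), and the puck is at (559,416). I'll work out a rough pose and go closer.

```bash
cat > h.py <<'E'
from plant import bot
import cv2,numpy as np
from scipy.spatial.transform import Rotation as R
def ray(name,px,tcp=None,rot=None):
    c=bot.get_calibration(name)
    if name=="wrist":
        T=np.eye(4);T[:3,:3]=R.from_quat(rot).as_matrix();T[:3,3]=tcp
        M=T@np.array(c["T_tool_cam"])
    else: M=np.linalg.inv(np.array(c["view"]))
    d=np.array([(px[0]-c["cx"])/c["fx"],-(px[1]-c["cy"])/c["fy"],-1])
    return M[:3,3],M[:3,:3]@d
def at_z(name,px,z,tcp=None,rot=None):
    o,d=ray(name,px,tcp,rot); return o+d*(z-o[2])/d[2]
def proj(name,P,tcp=None,rot=None):
    c=bot.get_calibration(name); P=np.atleast_2d(P)
    if name=="wrist":
        T=np.eye(4);T[:3,:3]=R.from_quat(rot).as_matrix();T[:3,3]=tcp
        V=np.linalg.inv(T@np.array(c["T_tool_cam"]))
    else: V=np.array(c["view"])
    q=P@V[:3,:3].T+V[:3,3]
    return np.c_[c["cx"]+c["fx"]*q[:,0]/-q[:,2],c["cy"]-c["fy"]*q[:,1]/-q[:,2]]
E
python3 - <<'E'
from h import *
for n,p,z in [("cornA",(407,350),8),("cornB",(507,366),8),("cornC",(397,412),5),("tabtop",(498,378),30),("pedL",(449,410),28),("pedR",(511,425),28),("stain",(352,367),145),("oil",(378,398),78),("puck",(559,416),16),("tray",(525,320),35),("printer",(425,250),80)]:
    print(n,np.round(at_z("top",np.array(p)*.64,z)))
E
```

```text
cornA [ 516. -147.    8.]
cornB [ 489. -294.    8.]
cornC [ 426. -130.    5.]
tabtop [ 473. -276.   30.]
pedL [ 429. -205.   28.]
pedR [ 406. -293.   28.]
stain [499. -78. 145.]
oil [ 453. -106.   78.]
puck [ 415. -365.   16.]
tray [ 555. -317.   35.]
printer [ 654. -175.   80.]
```

```bash
cat >> h.py <<'E'
def ori(a):
    ex=np.array([np.cos(a),np.sin(a),0]);ey=np.array([-ex[1],ex[0],0])
    return R.from_matrix(np.c_[-ex,ey,[0,0,-1]]).as_quat()
E
python3 - <<'E'
from h import *
q=ori(np.radians(79.6))
p=np.array([450,-235,250.])
print(bot.solve_ik(p,q))
bot.move_ptp(p,q); p[2]=130; bot.line_to(p)
s=bot.read_state(); im=bot.camera("wrist")
np.savez("w1.npz",im=im,tcp=s["tcp_pos"],rot=s["eef_rot"])
print(s["t"],s["tcp_pos"],s["contact_force"])
cv2.imwrite("pics/w1.png",cv2.resize(im[:,:,::-1],(800,600),interpolation=cv2.INTER_CUBIC))
E
```

```text
[-0.09384002  0.06514328 -0.31282338  0.         -1.19282967 -0.08767422]
2.5583 [ 450.49752861 -235.35898095  130.63700029] [ 0.02920347 -0.30039554  1.11696445]
```

View pics/w1.png

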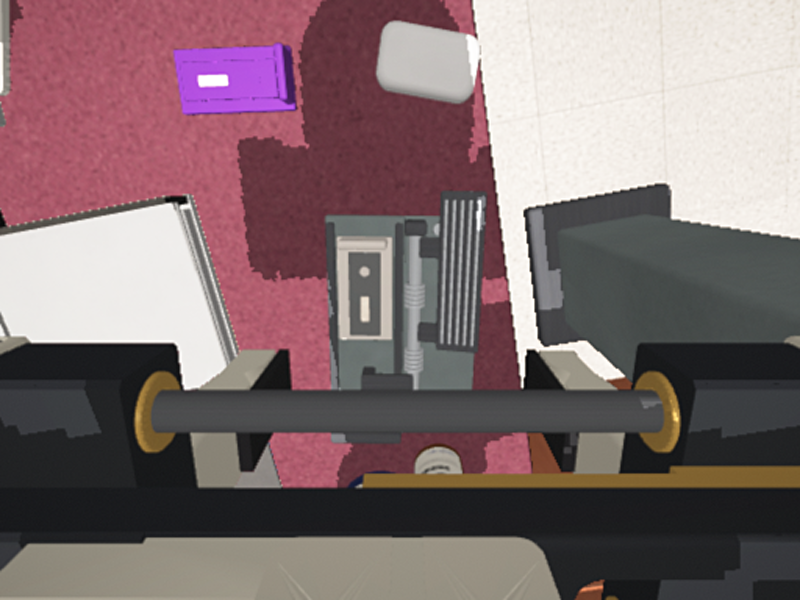

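The wrist view shows the stage square in the image. The carrier's tab is at (364,243), the pedal at (462,270), the shaft at (415,290) and the jaw at (385,380). I'll enlarge it for edge reading.

```bash
python3 - <<'E'
from h import *
im=np.load("w1.npz")["im"][115:235,200:320,::-1]
cv2.imwrite("pics/w1c.png",cv2.resize(im,(600,600),interpolation=cv2.INTER_CUBIC))
E
```

```text
(no output)
```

View pics/w1c.png

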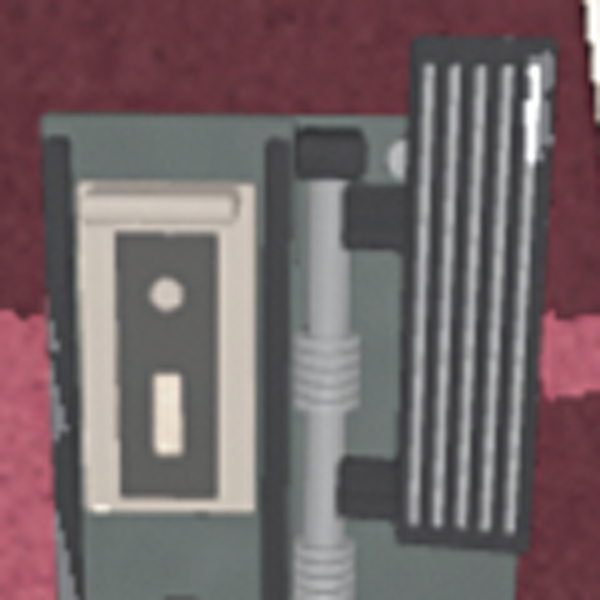

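The crop shows pedal corners at (415,38), (400,540) and (525,550). The shaft runs from (329,200) to (322,520), the plate's rear edge is at v≈183 and its front edge at v≈512. Next is a least-squares pose fit.

```bash
python3 - <<'E'
from h import *
from scipy.optimize import least_squares
d=np.load("w1.npz"); tcp,rot=d["tcp"],d["rot"]
nan=np.nan
# stage xyz (holder-flag adds hx to x), crop u,v (nan = unused)
F=[((-108,44,28,0),(415,38)),((-108,70,28,0),(555,42)),((-12,44,28,0),(400,540)),((-12,70,28,0),(525,550)),
((-92,-25,8,0),(40,115)),((-70,31,18,0),(329,nan)),((-14,31,18,0),(322,nan)),
((-86,31,24,0),(331,nan)),((-80,18.5,13,0),(268,nan)),((-20,18.5,13,0),(262,nan)),
((-33,-17,13,1),(80,183)),((33,-17,13,1),(85,512)),((33,17,13,1),(253,512)),((-28,14,30,1),(240,222))]
X=np.array([f[0] for f in F],float); U=np.array([f[1] for f in F],float); U=np.c_[200+(U[:,0]+.5)/5-.5,115+(U[:,1]+.5)/5-.5]
def w(p):
    P=X[:,:3].copy(); P[:,0]+=p[3]*X[:,3]; P[:,1]+=0
    c,s=np.cos(p[2]),np.sin(p[2]); 
    return np.c_[p[0]+c*P[:,0]-s*P[:,1],p[1]+s*P[:,0]+c*P[:,1],P[:,2]+p[4]]
def f(p):
    r=(proj("wrist",w(p),tcp,rot)-U).ravel(); return np.r_[np.nan_to_num(r),p[4]/3]
r=least_squares(f,[481,-200,1.39,-50,0],loss="soft_l1")
print(r.x,np.degrees(r.x[2])); print(np.round(f(r.x)[:-1].reshape(-1,2),1))
np.save("stage.npy",r.x)
for n,z,px in(("top",8,(407,350)),): 
    p=r.x;c,s=np.cos(p[2]),np.sin(p[2]);P=np.array([[58,-25,8.],[-92,-25,8]])
    W=np.c_[p[0]+c*P[:,0]-s*P[:,1],p[1]+s*P[:,0]+c*P[:,1],P[:,2]];print(W,proj("top",W)/.64)
E
```

```text
[ 484.7285962  -197.48057225    1.37145662  -46.46596236   -1.33150769] 78.57867632971812
[[-1.  -0.1]
 [ 0.6 -0.3]
 [-1.7  1.6]
 [ 0.2  0. ]
 [ 0.1 -0.3]
 [ 0.3  0. ]
 [ 0.4  0. ]
 [ 0.4  0. ]
 [-0.5  0. ]
 [ 0.1  0. ]
 [-0.1 -0. ]
 [ 0.4 -0.7]
 [ 0.3 -0.1]
 [-0.4  0.7]]
[[ 520.71881967 -145.57966845    8.        ]
 [ 491.01549679 -292.6093002     8.        ]] [[406.03728138 346.98175842]
 [506.30437392 364.64893006]]
```

```bash
cat >> h.py <<'E'
def W(x,y,z):
    p=np.load("stage.npy");c,s=np.cos(p[2]),np.sin(p[2])
    return np.array([p[0]+c*x-s*y,p[1]+s*x+c*y,z])
def loc(P):
    p=np.load("stage.npy");c,s=np.cos(p[2]),np.sin(p[2]);d=P[:2]-p[:2]
    return np.array([c*d[0]+s*d[1],-s*d[0]+c*d[1],P[2]])
def st():
    s=bot.read_state();p=np.load("stage.npy");F=R.from_euler("z",-p[2]).apply(s["contact_force"])
    print(round(s["t"],2),"tip",np.round(loc(s["tcp_pos"]),1),"F",np.round(F,1),"w",round(s["width"],1));return F
E
python3 - <<'E'
from h import *
q=ori(np.load("stage.npy")[2])
bot.move_gripper(42)
bot.line_to(W(-94,30,60),ori=q); bot.pause(.2); F0=st()
bot.line_to(W(-94,30,31),100); st()
for z in np.arange(28,17.9,-1.5):
    bot.line_to(W(-94,30,z),40); F=st()
    if F[2]-F0[2]>13: break
im=bot.camera("wrist"); s=bot.read_state(); np.savez("w2.npz",im=im,tcp=s["tcp_pos"],rot=s["eef_rot"])
im2=bot.camera("scene")[160:260,250:384,::-1]
a=cv2.resize(im[90:320,180:360,::-1],(470,600),interpolation=cv2.INTER_CUBIC)
cv2.imwrite("pics/w2.png",a)
E
```

```text
4.46 tip [-93.6  29.3  60.9] F [-0.6  0.5  0.3] w 42.1
4.9 tip [-93.9  30.   31.1] F [0.6 0.  0. ] w 42.2
5.15 tip [-94.   29.3  28.6] F [-0.4 -0.4  1.9] w 42.0
5.4 tip [-94.1  29.9  26.7] F [-0.3  0.7  3.5] w 41.8
5.65 tip [-94.1  30.3  24.9] F [-0.4  0.7  3. ] w 41.7
5.9 tip [-94.   30.5  23.3] F [0.2 1.9 4. ] w 42.3
6.15 tip [-94.   30.7  21.9] F [-1.3  3.3  5.4] w 41.9
6.4 tip [-94.   30.8  20.4] F [-0.1  3.   6.3] w 41.8
6.65 tip [-94.1  30.9  18.9] F [-0.2  4.1  6.4] w 41.9
```

View pics/w2.png

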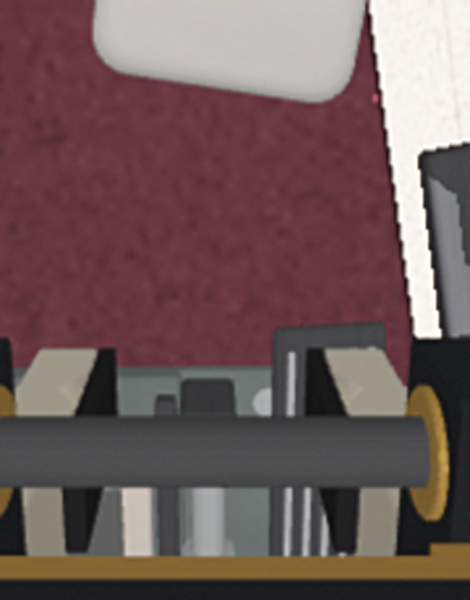

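The pedal is going down: its finger sits on the pedal at (345,545) and the other finger is behind the tab at (75,545). The hard stop has not been reached, so I'll go on to it and then push.

```bash
python3 - <<'E'
from h import *
z=18
while z>14.5:
    z-=.8; bot.line_to(W(-94,30,z),30); F=st()
    if F[2]>10: break
np.save("z.npy",z)
bot.pause(.4); st()
for x in np.arange(-90,-83.9,2): bot.line_to(W(x,30,z),40); F=st()
E
```

```text
7.0 tip [-94.1  30.8  17.8] F [ 1.2  5.9 14.7] w 41.6
7.4 tip [-94.1  30.8  17.8] F [ 0.2  5.5 14.9] w 42.5
7.65 tip [-90.8  30.3  18. ] F [-6.2  4.9 14.2] w 42.2
7.9 tip [-89.1  30.1  18.1] F [-8.4  3.7 12.1] w 42.4
8.15 tip [-87.3  29.9  18.2] F [-8.4  3.9 13.1] w 42.2
8.4 tip [-85.3  29.7  18.3] F [-9.2  3.8 13.4] w 42.2
```

```bash
python3 - <<'E'
from h import *
z=float(np.load("z.npy"))
for x in [-75,-65,-55,-45,-38,-33,-30]:
    bot.line_to(W(x,30,z),40); F=st()
    if F[2]<8 or F[0]<-17: break
im=bot.camera("wrist"); im2=bot.camera("scene")
a=cv2.resize(im[90:320,180:360,::-1],(470,600),interpolation=cv2.INTER_CUBIC)
b=cv2.resize(im2[170:250,270:360,::-1],(330,300),interpolation=cv2.INTER_CUBIC)
c=np.zeros((600,800,3),np.uint8);c[:,:470]=a;c[:300,470:]=b
cv2.imwrite("pics/w3.png",c)
E
```

```text
8.78 tip [-76.1  29.3  18.4] F [-7.8  3.5 13.5] w 41.8
9.18 tip [-66.1  29.1  18.5] F [-7.5  2.8 14.5] w 42.0
9.57 tip [-56.1  29.1  18.5] F [-7.9  1.6 15.1] w 41.8
9.97 tip [-46.1  29.   18.6] F [-9.  2. 17.] w 41.8
10.3 tip [-39.2  29.   18.6] F [-9.5  2.7 17. ] w 42.0
10.57 tip [-34.2  29.   18.6] F [-10.5   2.5  16.3] w 42.4
10.82 tip [-31.3  29.   18.7] F [-10.2   3.1  16.6] w 42.3
```

View pics/w3.png

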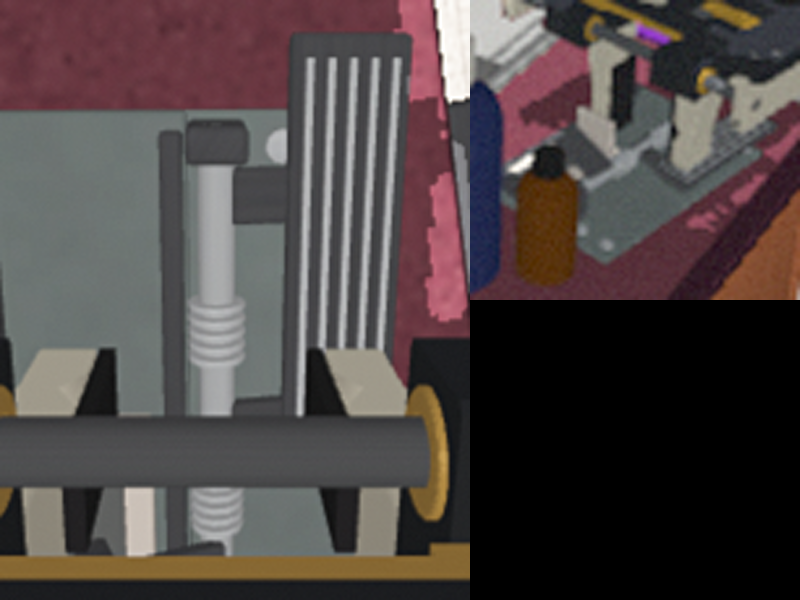

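The carrier has been pushed along with the finger behind its tab. The jaw arm is raised at (200,550), and the pedal is still under the right finger. I'll keep going to the end stop until the push force jumps.

```bash
python3 - <<'E'
from h import *
z=float(np.load("z.npy"))
for x in np.arange(-28.5,-17.9,1):
    bot.line_to(W(x,30,z),15); F=st()
    if F[2]<8 or F[0]<-25: break
bot.pause(.5); st()
E
```

```text
11.18 tip [-29.9  29.   18.7] F [-9.7  2.6 17. ] w 42.4
11.43 tip [-29.1  29.1  18.7] F [-12.6   0.9  16.5] w 42.4
11.68 tip [-28.1  29.1  18.6] F [-12.1   1.2  16.3] w 42.1
11.93 tip [-27.1  29.1  18.7] F [-12.6   1.9  16.7] w 41.5
12.18 tip [-26.6  29.   18.7] F [-17.8   2.1  15.9] w 41.9
12.43 tip [-26.4  29.1  18.8] F [-24.6   1.5  15.6] w 41.9
12.68 tip [-26.1  29.1  18.9] F [-29.8  -0.6  15.7] w 41.9
13.18 tip [-26.2  29.1  18.9] F [-29.4   0.3  15.6] w 42.4
```

The force jumped at tip x ≈ -26.5 (expected -25.5), so the carrier is home. I'll back off the tab, let the pedal up and check.

```bash
python3 - <<'E'
from h import *
z=float(np.load("z.npy"))
bot.line_to(W(-32,30,z),30); st()
bot.line_to(W(-32,30,40),30); st()
bot.line_to(W(-60,30,130),100); bot.pause(.3); st()
bot.line_to(W(-25,30,200),100); bot.pause(.3); st()
im=bot.camera("wrist"); im2=bot.camera("scene"); im3=bot.camera("top")
c=np.zeros((600,800,3),np.uint8)
c[:,:470]=cv2.resize(im[90:320,180:360,::-1],(470,600),interpolation=cv2.INTER_CUBIC)
c[:300,470:]=cv2.resize(im2[170:250,270:360,::-1],(330,300),interpolation=cv2.INTER_CUBIC)
c[300:,470:]=cv2.resize(im3[205:285,200:380,::-1],(330,300),interpolation=cv2.INTER_CUBIC)
cv2.imwrite("pics/w4.png",c)
E
```

```text
13.64 tip [-30.8  28.9  18.6] F [11.7  5.4 20.3] w 41.9
14.55 tip [-32.1  30.2  39.8] F [0.8 0.6 0.2] w 42.1
15.94 tip [-59.9  30.2 129.6] F [0.2 1.1 0.1] w 42.2
17.18 tip [-25.2  30.2 199.6] F [ 0.4  0.6 -0.5] w 42.1
```

View pics/w4.png

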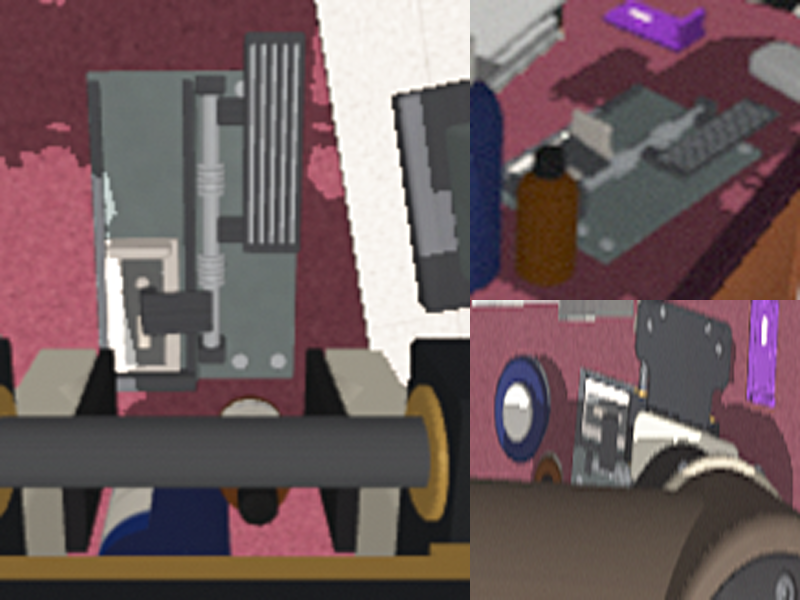

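The carrier's front edge (150,372) is against the stop bar (160,380). The jaw (175,312) rests on the cassette plate, the pedal is up and the hand is clear.

```bash
python3 -c "
from plant import bot
print(bot.close_job())"
```

```text
the job is handed in; nothing more can be done
None
```

The carrier is home against the end stop with the jaw clamping it and the hand clear, as far as the final pictures and push forces show; the job is handed in, and no verdict came back.

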